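# Fit a new shaft sleeve to a pump bearing bracket

### The job

Take the yellow plastic protector off the end of the upright pump shaft and put it in the grey parts tray. Then slide the new bronze-coloured shaft sleeve over the shaft end and let it down gently, without dropping it, until it sits fully home on the shaft shoulder, and let go. Leave the worn dark sleeve, the grease jar and the impeller where they are.

Things in the scene. Friction and masses are not known exactly. Their poses are not given: they have to be found in the camera images.
- bracket: Dark green pump bearing bracket standing shaft-up on a square 140 mm steel base, fixed. Origin on the bench under the shaft axis, z up. Round flange 130 mm diameter, top at z = 124 mm; grey cover 80 mm diameter to 138 (with bolt heads).
- shaft_shoulder (a point): Point on the shaft axis in the plane of the shoulder (43 mm diameter), 150 mm above the bench: the sleeve's lower end rests here when home. z up. Above it: sleeve seat, 30 mm diameter, to 206 mm above the bench; chamfer narrowing to 22 mm diameter at 210; thread 22 mm to the shaft end at 226.
- shaft_end (a point): Centre of the shaft's top end face, 226 mm above the bench.
- protector_center (a point): Centre (half-way up, on the axis) of the yellow plastic shaft protector: loose tube 38 mm outside, 33 mm inside, 64 mm long, closed on top (4 mm), open below, 30 g. z is its axis, closed end at +z. It starts slipped over the shaft end, its closed top resting on the end face (centre 198 mm above the bench), and must rise 60 mm to come clear.
- new_sleeve_center (a point): Centre (half-way up, on the axis) of the new sleeve, shiny brass/bronze colour: plain tube 44 mm outside, 33 mm bore (1.5 mm clearance all round on the seat), 62 mm long, about 0.36 kg, both ends alike. Starts standing upright on the bench; z is its axis. Home, its centre is 181 mm above the bench and the thread sticks out 14 mm above its top: grip its upper half.
- worn_sleeve_center (a point): Centre of the old sleeve, dark steel with a brown worn waist, same outside size, standing upright on the bench. To be left alone.
- grease_jar: White jar with a red cap, 58 mm diameter, 70 mm high, standing on the bench; origin at the centre of its underside. To be left alone.
- impeller_center (a point): Centre of a steel pump impeller, 128 mm diameter, 34 mm high, lying flat on the bench beyond the bracket. To be left alone.
- tray: Grey open plastic parts tray, fixed, 130 mm (its x) by 180 mm (its y), 35 mm high, walls and floor 4 mm; origin at the centre of its underside, z up.

How it is judged:
By the outcome, as a careful person would: the job done as asked, in the order asked, and still so for the second after the job is handed in, with the robot touching nothing.
It also fails if it takes over 64 s, if anything falls off the work surface, if the arm or the gripper's body presses on something with over 40 N, if the wrist force passes 120 N, or if a joint passes its speed limit or range.

### The arm

A 7-joint arm with a two-finger parallel gripper is mounted at the origin on the work surface. World frame = base frame: x ahead of the robot, y to its left, z up, the work surface at z = 0. Lengths are in mm, angles in degrees, forces in N, time in s.
With the tool pointing down it reaches from about 425 to 875 mm from the base axis. Payload 9.9 kg.
Tool frame: the origin (TCP) lies between the finger pads; the fingertips stand 22 mm ahead of it and the grasp point (between the pads) lies 3 mm ahead of it; y points along the fingers, x is the direction in which the jaws open and shut, and the axes are right-handed (so a half turn about y gives the same grasp; the last joint's range is limited). The gripper opens to 85 mm and grips with 20 to 120 N. Pads are 22 mm wide; open, the fingers measure 114 mm over their backs; the gripper's body (76 mm by 85 mm) begins 54 mm behind the grasp point. The pads swing forward as they close: fully open they stand 13 mm farther back than shut.
Start: joints at [-70.634, 32.985, 1.427, 82.34, -0.859, 64.687, -3.237], TCP at [276.341, 615.845, 253.289] pointing down, gripper open.
Joint ranges: [-157.87, 157.87], [-19.46, 123.44], [-87.15, 90], [11.01, 140.99], [-62.26, 242.26], [9.8, 113.94], [-161.44, 161.44]. Speed limits (degrees/s): [127.2, 127.2, 172.46, 172.46, 180, 180, 180].

### API

Orientations are given as [roll, pitch, yaw] about the fixed x, y, z axes, in that order (R = Rz(yaw) Ry(pitch) Rx(roll)).
In Python, from cell import bot gives the robot as it stands.
- The arm moves only by the tool carry_out, never from a script. Its arguments are lists of equal length, an entry for each row: "offset": the shift along the tool's x, y, z in m, a list of three; "twist": the turn about the tool's y in rad; "fingers": the finger opening in m, from 0 to 0.0854. A call has 1 to 12 rows; each row is the pose to reach, as a shift and turn from the pose commanded when the call began, along the tool's axes at that moment; what a row does not reach only later rows make up. A row lasts 1/12 s, in which the tool goes at most 41.7 mm and 7.16 degrees, less where a joint would pass 70% of its speed; a pose out of reach is approached as far as the arm can. A call with a gripper value outside its range is refused whole. The fingers move at their own pace and stop on an object; "squeeze" is the grip in N (left out, the last holds). Time passes only in rows, so rows that repeat a pose let the fingers close. It gives the time, the measured TCP pose, the force and the opening at its end, in the units of the state.
- bot.get_state(): the state, without advancing time (a new reading comes with each control period).
- bot.camera(name): name is "side" or "top" or "wrist"; returns a dict with "color" (480x640x3 uint8, red, green, blue), "z_map" (480x640 float32, mm along the optical axis (not along the pixel's ray), 0 where there is no reading), "fov_y" (degrees; the focal length in pixels is half the picture's height over the tangent of half this angle, whatever the lens; pixels are square), "cx", "cy" (the principal point, pixels), "k1" (the pictures are not rectified: a ray, as slopes to the right and down, at radius r is drawn at 1 + k1 r^2 times it, then the intrinsics apply), "rvec" (rotation vector, rad) and "tvec" (3), from world to camera coordinates, as OpenCV has them. Camera axes: x right, y down, z forward; pixel columns grow to the right and rows downward; lengths in mm; the calibration is good to about 2 mm. A picture is of the moment at which its call begins.
- bot.job_done(): hands the job in, once; it reports no verdict.
The state is a dict: "time": time; "joint_pos": joint angles; "qvel": joint speeds; "joint_torque": joint torques, N m; "tcp_pos": TCP position; "tcp_rot": TCP orientation; "ft_force": force on the tool from outside, world axes, zero at the start; "torque": the same for the moment, N m; "grip_width": finger opening in mm.
Only numpy, scipy, OpenCV 4.12 (cv2) and the standard library are available. Lean on these libraries where they do the work, as an engineer would, in place of code of your own. Each camera call takes 0.05 s, during which the arm holds its last target. There are 200 camera calls.

## Working session

There is one attempt and no reset: what is moved stays moved. The work goes in short steps, Python scripts to look and compute and a tool call to move; the robot and the scene stay as the last step left them, time stands still between calls to the robot, and variables do not carry over. Pictures are saved under pics/ and viewed, about 8 in all and at most 12, crops included, and the job is handed in when it is done.

Besides the shell and the picture viewer there is one more tool, called as name([rows], argument=value, ...), one row to a line, values as JSON. carry_out: Moves the arm, as the interface text tells. Its arguments: {"type":"object","properties":{"offset":{"type":"array"},"twist":{"type":"array"},"fingers":{"type":"array"},"squeeze":{"type":"number"}},"required":["offset","twist","fingers"]}

```bash
ls; mkdir -p pics; cat > h.py <<'E'
import numpy as np, cv2
from cell import bot
def cam(n):
    c=bot.camera(n); c['R']=cv2.Rodrigues(np.array(c['rvec'],float))[0]; c['t']=np.array(c['tvec'],float).ravel()
    c['f']=240/np.tan(np.radians(c['fov_y'])/2); return c
def slopes(c,uv):
    d=(np.atleast_2d(uv).astype(float)-[c['cx'],c['cy']])/c['f']; s=d.copy()
    for _ in range(20): s=d/(1+c['k1']*(s**2).sum(1,keepdims=True))
    return s
def onplane(c,uv,z):
    s=slopes(c,uv); r=np.c_[s,np.ones(len(s))]@c['R']; o=-c['R'].T@c['t']
    return o+r*((z-o[2])/r[:,2])[:,None]
def bydepth(c,uv):
    uv=np.atleast_2d(uv); s=slopes(c,uv); z=c['z_map'][uv[:,1].astype(int),uv[:,0].astype(int)][:,None]
    return (np.c_[s,np.ones(len(s))]*z-c['t'])@c['R']
def save(c,n): cv2.imwrite('pics/'+n+'.png',c['color'][:,:,::-1])
E
python3 - <<'E'
from h import *
for n in('top','side'):
    c=cam(n); save(c,n+'0'); print(n,c['fov_y'],c['k1'],-c['R'].T@c['t'],c['R'][2])
    import pickle; pickle.dump(c,open(n+'0.pkl','wb'))
s=bot.get_state(); print(s)
E
```

```text
pics
top 55.59714825255921 0.00936746949570048 [ 539.33069031  -11.66935026 1072.3376754 ] [ 0.06860885  0.02019115 -0.99743929]
side 54.97832683824692 -0.0659948733779681 [ 188.02387065 -509.37972987  898.92861504] [ 0.41464311  0.5298309  -0.73983127]
{'time': 0.1, 'joint_pos': array([-70.63416206,  33.02693114,   1.42323397,  82.38132082,
        -0.8605491 ,  64.68710095,  -3.2365704 ]), 'qvel': array([-0.00507534, -0.07976189,  0.05257168, -0.09813329,  0.0660206 ,
       -0.03250966,  0.08098935]), 'joint_torque': array([ 6.26877169e-03, -7.67301464e+01,  2.25757979e+00, -2.86607569e+01,
        1.57731440e-02,  8.63886264e-03,  4.73263003e-05]), 'tcp_pos': array([276.17498115, 615.50462786, 252.54124617]), 'tcp_rot': array([-9.00030691e+01,  8.47439227e-02,  6.58351470e+01]), 'ft_force': array([ 0.84421925,  0.09684618, -0.46564377]), 'torque': array([ 0.06079992, -0.03128881, -0.00409808]), 'grip_width': 85.50680867671254}
```

View images.

View pics/top0.png

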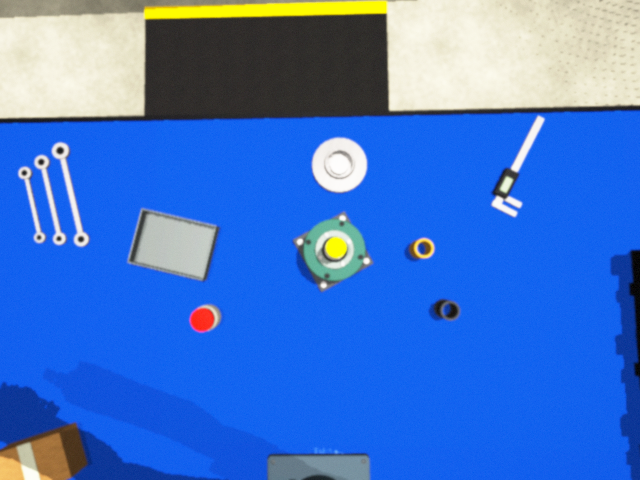

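View pics/side0.png

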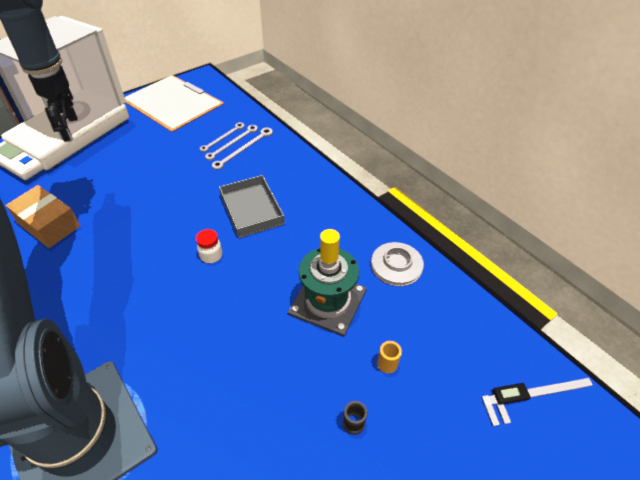

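The top view shows the yellow protector at (335,248), bronze sleeve (422,248), worn sleeve (447,310), tray (173,245), jar (205,319) and impeller (340,165). The side view confirms this, with the protector at (330,246), bronze sleeve (389,357) and tray (251,205).

```bash
python3 - <<'E'
from h import *
import pickle
T=pickle.load(open('top0.pkl','rb')); S=pickle.load(open('side0.pkl','rb'))
def mask(c,lo,hi,box):
    h=cv2.cvtColor(c['color'],cv2.COLOR_RGB2HSV); m=cv2.inRange(h,lo,hi); k=np.zeros_like(m); x0,y0,x1,y1=box; k[y0:y1,x0:x1]=m[y0:y1,x0:x1]
    return k
Y=((24,150,120),(34,255,255)); B=((10,100,60),(23,255,255))
for nm,c,box,col,z in(('prot top',T,(310,225,360,275),Y,230),('sleeve top',T,(400,230,445,270),B,62)):
    m=mask(c,*col,box); v,u=np.nonzero(m); ct=max(cv2.findContours(m,0,2)[0],key=cv2.contourArea)
    p=bydepth(c,np.c_[u,v]); k=abs(p[:,2]-z)<8
    (cx,cy),r=cv2.minEnclosingCircle(ct)
    pc=p[k][:,:2]; hull=pc.astype(np.float32).reshape(-1,1,2); e=cv2.minEnclosingCircle(hull)
    print(nm,len(u),k.sum(),(cx,cy,r),onplane(c,(cx,cy),z),'depth',e,np.median(p[k],0))
for nm,box,col,z in(('prot side',(305,220,355,275),Y,230),('slv side',(370,335,410,380),B,62)):
    m=mask(S,*col,box); v,u=np.nonzero(m); p=bydepth(S,np.c_[u,v]); k=abs(p[:,2]-z)<5
    e=cv2.minEnclosingCircle(p[k][:,:2].astype(np.float32).reshape(-1,1,2)); print(nm,len(u),k.sum(),e,u.min(),u.max(),v.min(),v.max())
print('tray corners',onplane(T,[(142,209),(217,224),(204,280),(129,264)],35))
print('jar',onplane(T,(204,319),70),'worn',onplane(T,(447,310),62),'imp',onplane(T,(340,165),34))
E
```

```text
prot top 338 323 (336.0, 247.0, 10.816754341125488) [[576.29560905 -41.10748347 230.        ]] depth ((575.6259765625, -40.37959671020508), 18.7080020904541) [576.09084558 -40.82359097 229.53404477]
sleeve top 173 62 (424.9444580078125, 247.0, 8.52474594116211) [[ 580.91725264 -243.16796539   62.        ]] depth ((578.958984375, -238.59161376953125), 21.782962799072266) [ 582.31037142 -235.40626382   60.44236002]
prot side 217 209 ((575.4459838867188, -43.269935607910156), 19.795082092285156) 321 338 230 260
slv side 531 109 ((576.3902587890625, -241.9849853515625), 21.692110061645508) 378 400 341 372
tray corners [[678.98512985 398.15438062  35.        ]
 [641.59105595 224.35913917  35.        ]
 [513.8389467  253.95768991  35.        ]
 [552.60040572 426.52818081  35.        ]]
jar [[429.69131816 244.69288987  70.        ]] worn [[ 442.57639176 -286.82137876   62.        ]] imp [[774.10823043 -60.37282674  34.        ]]
```

carry_out([
  [-0.012, -0.03, -0.014],
  [-0.036, -0.06, -0.041],
  [-0.06, -0.077, -0.068],
  [-0.084, -0.077, -0.095],
  [-0.108, -0.077, -0.122],
  [-0.132, -0.077, -0.149],
  [-0.156, -0.077, -0.176],
  [-0.18, -0.077, -0.203],
  [-0.204, -0.077, -0.23],
  [-0.228, -0.077, -0.257],
  [-0.252, -0.077, -0.284],
  [-0.276, -0.077, -0.311],
], twist=[0, 0, 0, 0, 0, 0, 0, 0, 0, 0, 0, 0], fingers=[0.085, 0.085, 0.085, 0.085, 0.085, 0.085, 0.085, 0.085, 0.085, 0.085, 0.085, 0.085])

```text
time: 1.1
tcp_pos: [447.3, 234.9, 330.2]
tcp_rot: [-90.0, 0.0, 65.8]
ft_force: [0.7, 0.9, -0.2]
grip_width: 84.8
```

carry_out([
  [-0.024, 0, -0.0275],
  [-0.048, 0, -0.055],
  [-0.072, 0, -0.083],
  [-0.096, 0, -0.111],
  [-0.12, 0, -0.139],
  [-0.144, 0, -0.167],
  [-0.168, 0, -0.194],
  [-0.19, 0, -0.219],
  [-0.2006, 0, -0.2316],
  [-0.2006, 0, -0.2316],
  [-0.2006, 0, -0.2316],
], twist=[0, 0, 0, 0, 0, 0, 0, 0, 0, 0, 0], fingers=[0.085, 0.085, 0.085, 0.085, 0.085, 0.085, 0.085, 0.085, 0.085, 0.085, 0.085])

```text
time: 2.02
tcp_pos: [576.1, -42.0, 329.7]
tcp_rot: [-89.9, 0.0, 65.7]
ft_force: [-0.3, 1.1, 0.1]
grip_width: 85.0
```

```bash
python3 - <<'E'
from h import *
import pickle
c=cam('wrist'); save(c,'w1'); pickle.dump(c,open('w1.pkl','wb'))
print(-c['R'].T@c['t'],c['R'][2],c['fov_y'],bot.get_state()['tcp_pos'])
h=cv2.cvtColor(c['color'],cv2.COLOR_RGB2HSV); m=cv2.inRange(h,(24,150,120),(34,255,255))
v,u=np.nonzero(m); p=bydepth(c,np.c_[u,v]); k=abs(p[:,2]-230)<6
print(len(u),k.sum(),cv2.minEnclosingCircle(p[k][:,:2].astype(np.float32).reshape(-1,1,2)) if k.sum() else 0)
ct=max(cv2.findContours(m,0,2)[0],key=cv2.contourArea);print(cv2.boundingRect(ct),cv2.fitEllipse(ct))
E
```

```text
[499.62659035  -7.52372464 450.78816585] [ 0.29692101 -0.13435377 -0.94540308] 71.42781843677473 [575.96296324 -40.63585751 329.8345818 ]
4446 2063 ((575.6842041015625, -41.022518157958984), 18.93075942993164)
(292, 206, 54, 69) ((317.9689636230469, 242.84071350097656), (49.54362106323242, 68.89997100830078), 179.50230407714844)
```

View pics/w1.png

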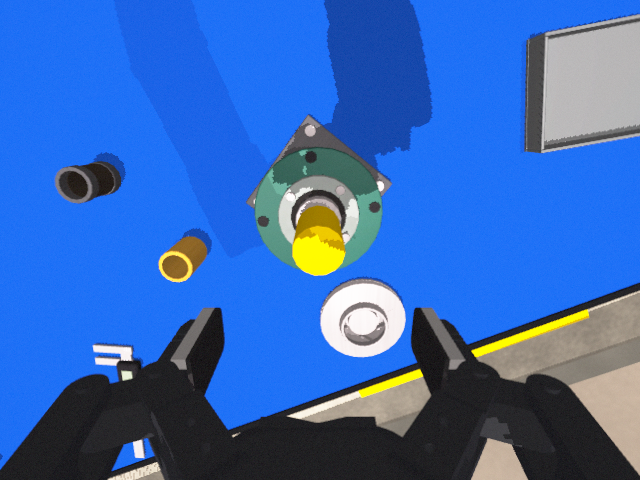

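The wrist view shows the protector cap at (319,250) centred between the jaws; every estimate agrees at about (576,-41). Descending to grip it.

carry_out([
  [0, 0.03, 0],
  [0, 0.06, 0],
  [0, 0.085, 0],
  [0, 0.105, 0],
  [0, 0.115, 0],
  [0, 0.115, 0],
  [0, 0.115, 0],
  [0, 0.115, 0],
  [0, 0.115, 0],
  [0, 0.115, 0],
  [0, 0.115, 0],
  [0, 0.115, 0],
], twist=[0, 0, 0, 0, 0, 0, 0, 0, 0, 0, 0, 0], fingers=[0.085, 0.085, 0.085, 0.085, 0.085, 0.06, 0.045, 0.03, 0.03, 0.03, 0.03, 0.03], squeeze=25)

```text
time: 3.07
tcp_pos: [577.0, -41.0, 216.8]
tcp_rot: [-90.1, -0.1, 65.8]
ft_force: [-0.6, 1.7, 7.4]
grip_width: 38.3
```

carry_out([
  [0, -0.008, 0],
  [0, -0.022, 0],
  [0, -0.038, 0],
  [0, -0.056, 0],
  [0, -0.076, 0],
  [0, -0.094, 0],
  [0, -0.11, 0],
  [0, -0.115, 0],
  [0, -0.115, 0],
], twist=[0, 0, 0, 0, 0, 0, 0, 0, 0], fingers=[0.03, 0.03, 0.03, 0.03, 0.03, 0.03, 0.03, 0.03, 0.03])

```text
time: 3.82
tcp_pos: [576.8, -41.3, 332.0]
tcp_rot: [-90.2, -0.1, 65.8]
ft_force: [-0.2, 0.6, -0.5]
grip_width: 38.0
```

```bash
python3 - <<'E'
from h import *
c=cam('side'); cv2.imwrite('pics/s1.png',cv2.resize(c['color'][150:400,200:450,::-1],(500,500)))
h=cv2.cvtColor(c['color'],cv2.COLOR_RGB2HSV); m=cv2.inRange(h,(24,150,120),(34,255,255)); m[:, 385:]=0
v,u=np.nonzero(m); p=bydepth(c,np.c_[u,v]); print(len(u),np.percentile(p,[2,50,98],axis=0))
s=bot.get_state(); print(s['tcp_pos'],s['ft_force'])
E
```

```text
21 [[ 557.3752296  -243.61939991   58.78422816]
 [ 561.43060295 -233.58651407   60.63500084]
 [ 575.25391788 -223.98294993   63.00682055]]
[576.29005883 -41.16479112 330.67396469] [ 0.11670906 -1.2108814  -0.23533646]
```

View pics/s1.png

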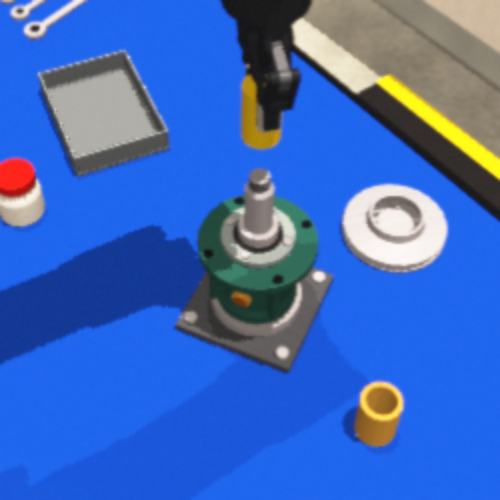

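The protector is held at crop (260,110), clear of the bare shaft end at crop (260,180). Carrying it to the tray.

carry_out([
  [0.02, 0, 0.0075],
  [0.054, 0, 0.0205],
  [0.088, 0, 0.0335],
  [0.122, 0, 0.0465],
  [0.156, 0, 0.0595],
  [0.19, 0, 0.0725],
  [0.224, 0, 0.0855],
  [0.258, 0, 0.0985],
  [0.292, 0, 0.1115],
  [0.32, 0, 0.122],
  [0.338, 0, 0.129],
  [0.343, 0, 0.131],
], twist=[0, 0, 0, 0, 0, 0, 0, 0, 0, 0, 0, 0], fingers=[0.03, 0.03, 0.03, 0.03, 0.03, 0.03, 0.03, 0.03, 0.03, 0.03, 0.03, 0.03])

```text
time: 4.87
tcp_pos: [595.5, 330.3, 327.7]
tcp_rot: [-89.8, 0.1, 66.1]
ft_force: [-1.6, 0.6, -1.0]
grip_width: 38.3
```

carry_out([
  [0, 0.025, 0],
  [0, 0.06, 0],
  [0, 0.1, 0],
  [0, 0.14, 0],
  [0, 0.18, 0],
  [0, 0.215, 0],
  [0, 0.24, 0],
  [0, 0.257, 0],
  [0, 0.266, 0],
  [0, 0.27, 0],
  [0, 0.272, 0],
  [0, 0.274, 0],
], twist=[0, 0, 0, 0, 0, 0, 0, 0, 0, 0, 0, 0], fingers=[0.03, 0.03, 0.03, 0.03, 0.03, 0.03, 0.03, 0.03, 0.03, 0.03, 0.03, 0.03])

```text
time: 5.87
tcp_pos: [597.8, 325.4, 57.1]
tcp_rot: [-90.1, -0.1, 65.8]
ft_force: [-0.1, -0.0, 0.7]
grip_width: 38.5
```

Lower the last few millimetres, then open partly.

carry_out([
  [0, 0.001, 0],
  [0, 0.002, 0],
  [0, 0.003, 0],
  [0, 0.003, 0],
], twist=[0, 0, 0, 0], fingers=[0.03, 0.03, 0.03, 0.03])

```text
time: 6.2
tcp_pos: [597.8, 325.7, 54.9]
tcp_rot: [-90.1, -0.1, 65.8]
ft_force: [-1.9, -0.5, 7.6]
grip_width: 37.8
```

carry_out([
  [0, 0, 0],
  [0, 0, 0],
  [0, 0, 0],
  [0, 0, 0],
  [0, -0.02, 0],
  [0, -0.05, 0],
  [0, -0.09, 0],
  [0, -0.13, 0],
  [0, -0.17, 0],
  [0, -0.21, 0],
  [0, -0.25, 0],
  [0, -0.275, 0],
], twist=[0, 0, 0, 0, 0, 0, 0, 0, 0, 0, 0, 0], fingers=[0.042, 0.048, 0.056, 0.062, 0.062, 0.062, 0.062, 0.062, 0.062, 0.08, 0.085, 0.085])

```text
time: 7.2
tcp_pos: [597.8, 325.5, 333.1]
tcp_rot: [-90.2, -0.2, 65.8]
ft_force: [1.2, 0.1, 0.5]
grip_width: 85.2
```

```bash
python3 - <<'E'
from h import *
import pickle
s=bot.get_state(); print(s['tcp_pos'],s['tcp_rot'])
S=cam('side'); T=cam('top'); pickle.dump((S,T),open('st2.pkl','wb'))
cv2.imwrite('pics/st2.png',np.hstack([cv2.resize(S['color'][150:400,200:450,::-1],(400,400)),cv2.resize(T['color'][180:320,120:260,::-1],(400,400))]))
# shaft end: depth points above 210
for n,c,b in(('side',S,(300,220,360,290)),('top',T,(310,225,365,275))):
    u,v=np.meshgrid(np.arange(b[0],b[2]),np.arange(b[1],b[3])); p=bydepth(c,np.c_[u.ravel(),v.ravel()])
    for lo,hi in((220,232),(146,154)):
        k=(p[:,2]>lo)&(p[:,2]<hi); q=p[k]
        if len(q)>3: print(n,lo,k.sum(),q.mean(0),cv2.minEnclosingCircle(q[:,:2].astype(np.float32).reshape(-1,1,2)))
E
```

```text
[597.82213138 325.54485025 333.14871486] [-90.1642657   -0.2255435   65.82233117]
side 220 77 [573.93939433 -43.41540967 224.22019629] ((575.5263671875, -42.42970275878906), 11.733470916748047)
side 146 117 [569.25619142 -49.28781929 149.01030955] ((574.6318969726562, -43.1040153503418), 21.579261779785156)
top 220 106 [575.38313277 -40.13417473 225.15855613] ((575.6185302734375, -40.35407257080078), 10.699837684631348)
top 146 138 [573.52028473 -38.57964017 149.70362064] ((575.8289184570312, -40.09489440917969), 21.279869079589844)
```

View pics/st2.png

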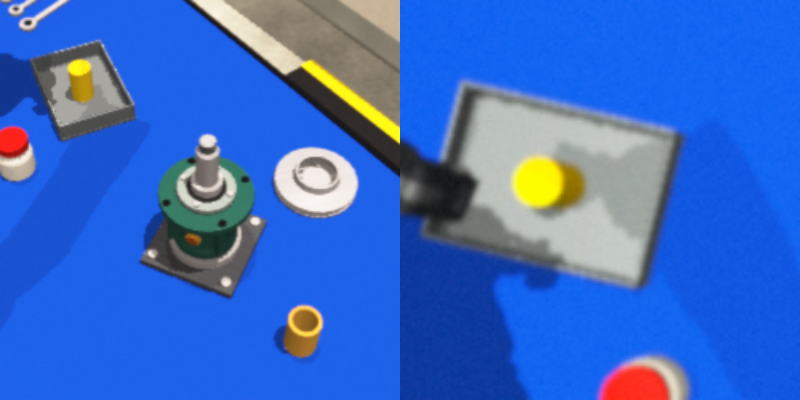

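The protector stands upright in the tray (left crop (80,80), right crop (540,180)), and the shaft is bare. I'll pause over the shaft for a closer measurement on the way to the sleeve.

carry_out([
  [-0.02, 0, -0.0075],
  [-0.054, 0, -0.0205],
  [-0.088, 0, -0.0335],
  [-0.122, 0, -0.0465],
  [-0.156, 0, -0.0595],
  [-0.19, 0, -0.0725],
  [-0.224, 0, -0.0855],
  [-0.258, 0, -0.0985],
  [-0.292, 0, -0.1115],
  [-0.32, 0, -0.122],
  [-0.343, 0, -0.131],
  [-0.343, 0, -0.131],
], twist=[0, 0, 0, 0, 0, 0, 0, 0, 0, 0, 0, 0], fingers=[0.085, 0.085, 0.085, 0.085, 0.085, 0.085, 0.085, 0.085, 0.085, 0.085, 0.085, 0.085])

```text
time: 8.3
tcp_pos: [575.1, -47.9, 327.8]
tcp_rot: [-90.0, 0.2, 65.4]
ft_force: [-1.1, -1.2, -0.0]
grip_width: 85.0
```

```bash
cat > w.py <<'E'
from h import *
import sys
s=bot.get_state(); c=cam('wrist'); v,u=np.mgrid[0:300,100:560]; p=bydepth(c,np.c_[u.ravel(),v.ravel()])
print(s['tcp_pos'],s['tcp_rot'])
for a in sys.argv[1:]:
    x,y,z,r=map(float,a.split(',')); k=(abs(p[:,2]-z)<4)&(np.hypot(p[:,0]-x,p[:,1]-y)<r)
    q=p[k]; print(a,k.sum(),q.mean(0),cv2.minEnclosingCircle(q[:,:2].astype(np.float32).reshape(-1,1,2)))
save(c,'w_%.1f'%s['time'])
E
python3 w.py 576,-41,226,30 576,-41,150,32 578,-240,62,40
```

```text
[575.05401412 -47.92801987 327.78523095] [-90.02405366   0.19873958  65.3752089 ]
576,-41,226,30 681 [575.16920565 -40.76987647 226.00885659] ((575.8824462890625, -41.104286193847656), 10.86421012878418)
576,-41,150,32 574 [567.2329186  -37.60870017 150.33518886] ((575.7713623046875, -40.87892150878906), 21.278427124023438)
578,-240,62,40 449 [ 578.02486973 -239.43556808   61.65196103] ((578.4193725585938, -240.61460876464844), 22.019916534423828)
```

carry_out([
  [-0.028, 0, -0.013],
  [-0.062, 0, -0.0286],
  [-0.096, 0, -0.0443],
  [-0.13, 0, -0.06],
  [-0.16, 0, -0.0738],
  [-0.176, 0.01, -0.081],
  [-0.181, 0.04, -0.0835],
  [-0.181, 0.08, -0.0835],
  [-0.181, 0.12, -0.0835],
  [-0.181, 0.15, -0.0835],
  [-0.181, 0.17, -0.0835],
  [-0.181, 0.17, -0.0835],
], twist=[0, 0, 0, 0, 0, 0, 0, 0, 0, 0, 0, 0], fingers=[0.085, 0.085, 0.085, 0.085, 0.085, 0.085, 0.085, 0.085, 0.085, 0.085, 0.085, 0.085])

```text
time: 9.35
tcp_pos: [576.3, -237.6, 153.0]
tcp_rot: [-89.5, -0.0, 65.9]
ft_force: [-0.7, 0.6, 0.7]
grip_width: 84.9
```

```bash
python3 w.py 578,-240,62,40
```

```text
[ 576.27554095 -237.64755288  153.00573713] [-8.94987084e+01 -2.40667811e-03  6.59279349e+01]
578,-240,62,40 1413 [ 577.23250643 -240.62161698   61.8165942 ] ((578.6463623046875, -241.1080780029297), 22.041589736938477)
```

carry_out([
  [0, 0, 0],
  [0, 0, 0],
  [0, 0.02, 0],
  [0, 0.045, 0],
  [0, 0.07, 0],
  [0, 0.09, 0],
  [0, 0.105, 0],
  [0, 0.112, 0],
  [0, 0.116, 0],
  [0, 0.117, 0],
  [0, 0.117, 0],
  [0, 0.117, 0],
], twist=[0, 0, 0, 0, 0, 0, 0, 0, 0, 0, 0, 0], fingers=[0.085, 0.085, 0.085, 0.085, 0.085, 0.085, 0.085, 0.085, 0.085, 0.085, 0.085, 0.085])

```text
time: 10.4
tcp_pos: [579.1, -240.7, 42.6]
tcp_rot: [-90.1, -0.0, 65.8]
ft_force: [-0.4, -0.8, 0.4]
grip_width: 85.0
```

carry_out([
  [0, 0, 0],
  [0, 0, 0],
  [0, 0, 0],
  [0, 0, 0],
  [0, 0, 0],
  [0, 0, 0],
  [0, 0, 0],
  [0, 0, 0],
], twist=[0, 0, 0, 0, 0, 0, 0, 0], fingers=[0.07, 0.058, 0.05, 0.046, 0.04, 0.036, 0.036, 0.036], squeeze=50)

```text
time: 11.07
tcp_pos: [578.4, -240.5, 41.8]
tcp_rot: [-90.0, -0.0, 65.8]
ft_force: [-1.9, 0.8, 5.9]
grip_width: 40.3
```

```bash
python3 - <<'E'
from h import *
s=bot.get_state(); print(s['tcp_pos'],s['grip_width'],s['ft_force'])
c=cam('wrist'); d=cam('side')
cv2.imwrite('pics/g1.png',np.hstack([cv2.resize(c['color'][:,:,::-1],(480,360)),cv2.resize(d['color'][300:420,340:440,::-1],(300,360))]))
E
```

```text
[ 578.43255745 -240.53380054   41.77085383] 40.3435121394745 [-1.85665073  0.81486176  5.9381764 ]
```

View pics/g1.png

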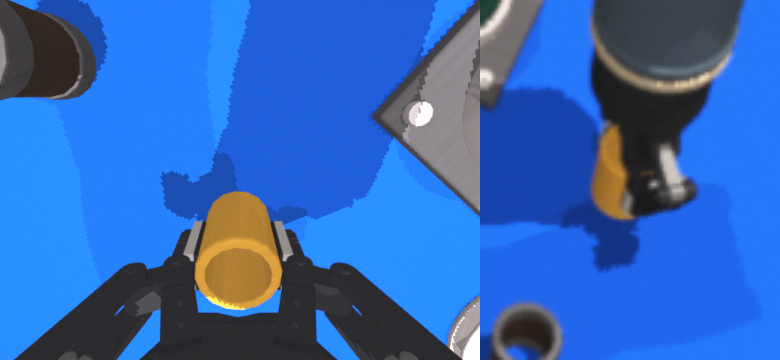

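The wrist view shows the sleeve upright and centred between the pads (ring at (238,275)). The opening reads 40.3 mm for a 44 mm tube, so I'll lift a little and check for slip.

carry_out([
  [0, -0.003, 0],
  [0, -0.008, 0],
  [0, -0.014, 0],
  [0, -0.02, 0],
  [0, -0.025, 0],
  [0, -0.025, 0],
  [0, -0.025, 0],
  [0, -0.025, 0],
], twist=[0, 0, 0, 0, 0, 0, 0, 0], fingers=[0.036, 0.036, 0.036, 0.036, 0.036, 0.036, 0.036, 0.036])

```text
time: 11.83
tcp_pos: [578.3, -240.3, 66.2]
tcp_rot: [-90.0, -0.0, 65.8]
ft_force: [0.0, -0.3, -3.3]
grip_width: 40.1
```

```bash
cat > rim.py <<'E'
from h import *
s=bot.get_state(); print(s['tcp_pos'],s['tcp_rot'],s['grip_width'],s['ft_force'],s['torque'])
c=cam('wrist'); h=cv2.cvtColor(c['color'],cv2.COLOR_RGB2HSV); m=cv2.inRange(h,(10,100,60),(23,255,255))
v,u=np.nonzero(m); p=bydepth(c,np.c_[u,v]); k=np.hypot(p[:,0]-s['tcp_pos'][0],p[:,1]-s['tcp_pos'][1])<40; p=p[k]
zt=np.percentile(p[:,2],97); q=p[p[:,2]>zt-4]
for _ in range(3):
    A=np.c_[q[:,:2]-q[:,:2].mean(0),np.ones(len(q))]; co=np.linalg.lstsq(A,q[:,2],rcond=None)[0]; r=q[:,2]-A@co; q=q[abs(r)<1.5]
print('rim plane slopes deg',np.degrees(np.arctan(co[:2])),'n',len(q),'circle',cv2.minEnclosingCircle(q[:,:2].astype(np.float32).reshape(-1,1,2)),'z',co[2])
E
python3 rim.py
```

```text
[ 578.26265963 -240.34682624   66.23668249] [-8.99924226e+01 -7.78084139e-04  6.58352043e+01] 40.07953131600541 [ 0.02137147 -0.29449771 -3.2510628 ] [-0.00531171 -0.0093568  -0.01814183]
rim plane slopes deg [0.1280767  0.09461354] n 3503 circle ((578.1383666992188, -240.5155029296875), 21.933813095092773) z 86.42550745490217
```

The sleeve is held at 3.3 N weight, upright within 0.2°, with its centre on the TCP. Lifting and moving over the shaft.

carry_out([
  [0, -0.015, 0],
  [0, -0.04, 0],
  [0, -0.07, 0],
  [0, -0.1, 0],
  [0, -0.13, 0],
  [0, -0.16, 0],
  [0, -0.19, 0],
  [0, -0.215, 0],
  [0, -0.228, 0],
  [0, -0.23, 0],
  [0, -0.23, 0],
], twist=[0, 0, 0, 0, 0, 0, 0, 0, 0, 0, 0], fingers=[0.036, 0.036, 0.036, 0.036, 0.036, 0.036, 0.036, 0.036, 0.036, 0.036, 0.036])

```text
time: 12.8
tcp_pos: [578.3, -240.4, 296.4]
tcp_rot: [-90.0, -0.0, 65.8]
ft_force: [-1.2, -0.1, -4.1]
grip_width: 40.5
```

carry_out([
  [0.01, 0, 0.0046],
  [0.03, 0, 0.0139],
  [0.055, 0, 0.0255],
  [0.08, 0, 0.0371],
  [0.105, 0, 0.0487],
  [0.13, 0, 0.0603],
  [0.15, 0, 0.0695],
  [0.166, 0, 0.077],
  [0.176, 0, 0.0816],
  [0.181, 0, 0.0839],
  [0.181, 0, 0.0839],
  [0.181, 0, 0.0839],
], twist=[0, 0, 0, 0, 0, 0, 0, 0, 0, 0, 0, 0], fingers=[0.036, 0.036, 0.036, 0.036, 0.036, 0.036, 0.036, 0.036, 0.036, 0.036, 0.036, 0.036])

```text
time: 13.8
tcp_pos: [575.7, -41.7, 295.8]
tcp_rot: [-90.0, 0.1, 65.8]
ft_force: [0.9, -0.6, -3.4]
grip_width: 40.5
```

carry_out([
  [0, 0, 0],
  [0, 0, 0],
  [0, 0, 0],
  [0, 0, 0],
  [0, 0, 0],
  [0, 0, 0],
], twist=[0, 0, 0, 0, 0, 0], fingers=[0.036, 0.036, 0.036, 0.036, 0.036, 0.036])

```text
time: 14.3
tcp_pos: [575.9, -41.2, 296.3]
tcp_rot: [-90.0, -0.0, 65.8]
ft_force: [0.1, 0.3, -2.7]
grip_width: 40.7
```

```bash
python3 rim.py
```

```text
[575.89551931 -41.18254304 296.33430372] [-9.00037009e+01 -1.72125142e-03  6.58115187e+01] 40.65621324188129 [ 0.07516398  0.26312848 -2.65181579] [0.00668722 0.0005607  0.00641256]
rim plane slopes deg [ 0.16870781 -0.07469347] n 3612 circle ((575.927490234375, -41.27110290527344), 22.106698989868164) z 316.55302391357765
```

Rim at (575.9,-41.3) over the shaft at (575.8,-41.0). Going down to just past the chamfer.

carry_out([
  [0, 0.006, 0],
  [0, 0.014, 0],
  [0, 0.022, 0],
  [0, 0.03, 0],
  [0, 0.036, 0],
  [0, 0.041, 0],
  [0, 0.044, 0],
  [0, 0.047, 0],
  [0, 0.05, 0],
  [0, 0.053, 0],
  [0, 0.056, 0],
  [0, 0.056, 0],
], twist=[0, 0, 0, 0, 0, 0, 0, 0, 0, 0, 0, 0], fingers=[0.036, 0.036, 0.036, 0.036, 0.036, 0.036, 0.036, 0.036, 0.036, 0.036, 0.036, 0.036])

```text
time: 15.35
tcp_pos: [575.6, -40.9, 239.7]
tcp_rot: [-90.0, 0.0, 65.8]
ft_force: [-1.9, 0.5, -4.2]
grip_width: 40.3
```

carry_out([
  [0, 0.003, 0],
  [0, 0.008, 0],
  [0, 0.013, 0],
  [0, 0.018, 0],
  [0, 0.023, 0],
  [0, 0.028, 0],
  [0, 0.033, 0],
  [0, 0.037, 0],
  [0, 0.04, 0],
  [0, 0.042, 0],
  [0, 0.043, 0],
  [0, 0.043, 0],
], twist=[0, 0, 0, 0, 0, 0, 0, 0, 0, 0, 0, 0], fingers=[0.036, 0.036, 0.036, 0.036, 0.036, 0.036, 0.036, 0.036, 0.036, 0.036, 0.036, 0.036])

```text
time: 16.35
tcp_pos: [575.4, -40.9, 196.6]
tcp_rot: [-89.9, 0.0, 65.8]
ft_force: [-4.1, 1.7, -4.1]
grip_width: 40.6
```

carry_out([
  [0, 0.001, 0],
  [0, 0.002, 0],
  [0, 0.003, 0],
  [0, 0.004, 0],
  [0, 0.005, 0],
  [0, 0.005, 0],
  [0, 0.005, 0],
], twist=[0, 0, 0, 0, 0, 0, 0], fingers=[0.036, 0.036, 0.036, 0.036, 0.036, 0.036, 0.036])

```text
time: 16.93
tcp_pos: [575.5, -40.9, 191.9]
tcp_rot: [-90.0, 0.0, 65.8]
ft_force: [-5.6, 1.5, -1.4]
grip_width: 40.5
```

carry_out([
  [0, 0, 0.0006],
  [0, 0.0005, 0.0006],
  [0, 0.001, 0.0006],
  [0, 0.0015, 0.0006],
  [0, 0.0015, 0.0006],
], twist=[0, 0, 0, 0, 0], fingers=[0.036, 0.036, 0.036, 0.036, 0.036])

```text
time: 17.35
tcp_pos: [575.5, -40.9, 191.7]
tcp_rot: [-90.0, -0.0, 65.8]
ft_force: [-6.9, 0.2, 10.3]
grip_width: 40.3
```

```bash
python3 rim.py
```

```text
[575.47438029 -40.91686508 191.73743491] [-9.00461499e+01 -2.43660542e-02  6.58194843e+01] 40.28651175504203 [-6.87237611  0.16923813 10.27248074] [0.02496277 1.48958749 0.0227628 ]
rim plane slopes deg [ 0.55553101 -0.24320203] n 3020 circle ((575.2034301757812, -40.93782043457031), 21.901508331298828) z 212.07821631629403
```

Top rim reads 212.1 mm, the home height, with a firm 10 N upward reaction: it is seated. Letting go and backing off straight up.

carry_out([
  [0, 0, 0],
  [0, 0, 0],
  [0, 0, 0],
  [0, 0, 0],
  [0, 0, 0],
  [0, 0, 0],
  [0, 0, 0],
], twist=[0, 0, 0, 0, 0, 0, 0], fingers=[0.042, 0.046, 0.05, 0.058, 0.068, 0.078, 0.078], squeeze=20)

```text
time: 17.98
tcp_pos: [575.5, -40.7, 190.8]
tcp_rot: [-90.0, -0.0, 65.8]
ft_force: [0.6, 0.6, 0.1]
grip_width: 78.1
```

carry_out([
  [0, -0.005, 0],
  [0, -0.02, 0],
  [0, -0.045, 0],
  [0, -0.075, 0],
  [0, -0.105, 0],
  [0, -0.135, 0],
  [0, -0.15, 0],
  [0, -0.15, 0],
  [0, -0.15, 0],
], twist=[0, 0, 0, 0, 0, 0, 0, 0, 0], fingers=[0.078, 0.078, 0.078, 0.078, 0.078, 0.078, 0.078, 0.078, 0.078])

```text
time: 18.73
tcp_pos: [575.6, -40.8, 341.7]
tcp_rot: [-90.1, -0.1, 65.8]
ft_force: [0.4, 0.0, -0.3]
grip_width: 78.2
```

```bash
python3 rim.py; python3 - <<'E'
from h import *
S=cam('side'); W=cam('wrist')
cv2.imwrite('pics/f.png',np.hstack([cv2.resize(S['color'][150:450,180:450,::-1],(360,400)),cv2.resize(W['color'][:330,100:530,::-1],(430,400))]))
E
```

```text
[575.56994199 -40.75021163 341.73346154] [-9.01021039e+01 -5.36408020e-02  6.58344599e+01] 78.18577894449 [ 0.39874993  0.04379734 -0.25465385] [ 0.0194712  -0.02280966 -0.01997797]
rim plane slopes deg [-0.12893337  0.46845608] n 472 circle ((575.837646484375, -40.98467254638672), 21.86613655090332) z 211.92542312226294
```

View pics/f.png

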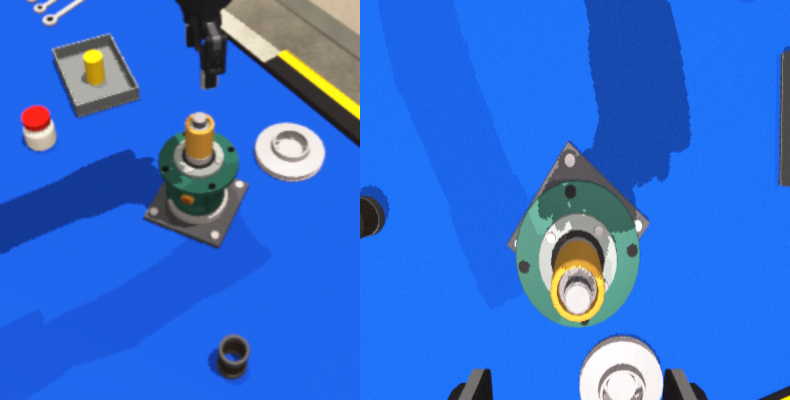

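The sleeve is home on the shaft (left (200,135), right (578,290)) with the thread showing above it. The protector is in the tray (left (93,67)) and the jar, impeller and worn sleeve are undisturbed.

```bash
python3 -c "
from cell import bot
print(bot.job_done())"
```

```text
the job is handed in; nothing more can be done
None
```

The job is done and handed in at about 19 s on the robot clock. I lifted the yellow protector off and stood it in the grey tray. I then lowered the bronze sleeve onto the shaft shoulder, let go and backed off straight up.

**Last checks:** After release, the sleeve's top rim measured 211.9 mm (212 mm expected when home), level to about 0.5°. It was centred at (575.8, -41.0), which matches the shaft axis. The final pictures show the protector upright in the tray, and the worn sleeve, jar and impeller looking undisturbed where they were. The gripper was clear and touching nothing.

**Oddities:**
- **Gripper reading:** it showed about 40 mm on the 44 mm sleeve, but the sleeve lifted and stayed upright without slipping.
- **Side force:** the sleeve rubbed on the shaft with about 7 N during the last few millimetres. My 0.6 mm sideways correction did not remove it, and it vanished on release.

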